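# Set the bag coder's click wheel and confirm

## Task

On the small bag coder, flick the edge of the star-shaped thumbwheel clockwise (seen from above) with a fingertip until its lug with the raised rib rests in the click that points straight at the steel index post, without running past it. Then press the round key on top of the coder fully down and let it come back up. Do not grip, lift or shove the coder or its wheel, and leave the jar, the ribbon spool and the bonbon where they stand.

Things in the scene. Friction and masses are not known exactly. Their poses are not given: they have to be found in the camera images.
- coder: Bag coder: grey steel case, 3.2 kg, standing loose on rubber feet. Origin: at bench level under the wheel's upright axis; x points from the wheel to the index post and the key, z up. The case spans x -20 to 125 mm, y -60 to 60 mm; its flat top is 48 mm above the bench. On the -x side the wheel's lugs overhang the case by 26 mm, with only the bench below.
- wheel_center (a point): On the wheel's upright axis, halfway up its rim, 60.5 mm above the bench. The wheel lies flat: underside 53.5 mm, top 67.5 mm above the bench; round hub of radius 27 mm, and eight black lugs, one every 45 degrees, 9 mm wide, reaching out to 46 mm radius. A steel spindle head, radius 9 mm, stands 5 mm above its top.
- wheel (a joint): Wheel angle (rad), growing clockwise from above. 0: ribbed lug at the index post (coder's +x). Rests in clicks at multiples of 0.785 (45 deg); starts 2, 3 or 4 clicks short of 0. At a click one lug points along the coder's -x. Springs into the nearest click: past half-way, on to the next (it may rarely balance half-way). 2 to 4 N sideways at a lug's end moves it; damped, it does not coast.
- wheel_mark (a point): On the top of the ribbed lug, 42 mm from the wheel's axis, 67.5 mm above the bench. A raised white rib, 7 mm wide and 4 mm high, runs from near the spindle along this lug only.
- index_post (a point): Top of the steel index post: a square post, 14 mm wide, standing on the case with one edge towards the wheel, its top 66 mm above the bench. This point is the middle of the top, 63 mm from the wheel's axis along the coder's x.
- key (a joint): Travel of the key (m): 0 up, 0.006 fully down; a spring returns it; it takes about 5 N to hold it fully down.
- key_top (a point): Centre of the top of the round grey key, 24 mm across, 70 mm above the bench when up, 98 mm from the wheel's axis along the coder's x; it stands in a dark round collar 40 mm across whose top is 60 mm above the bench, and moves straight down.
- jar: Bystander: closed jar, 62 mm across, 85 mm high. Origin: centre of its underside.
- spool: Bystander: ribbon spool lying on its flange, 66 mm across, 30 mm high. Origin: centre of its underside.
- bonbon: Bystander: chocolate bonbon in a paper cup, 46 mm across, 50 mm high. Origin: centre of its underside.
There are look-alikes about, which are no part of the job. Of the things like the coder, leave any that is orange; of the rest the larger one is meant.

How it is judged:
On the way, in this order (a step that is already met when the one before it is completed fails the run):
1. the ribbed lug rests in its click at the index post (value of joint wheel between -0.17 and 0.17 rad and value of joint key below 0.002 m), for 0.3 s.
2. the key is pressed fully down (value of joint key above 0.005 m), for 0.04 s.
At the end, for the whole second after the job is handed in: The ribbed lug points at the index post within 10 degrees; the key has been pressed past 5 mm afterwards and is up again (within 1.5 mm); the coder stands within 25 mm, and jar, spool and bonbon within 20 mm, of where they began (value of joint wheel between -0.17 and 0.17 rad and value of joint key below 0.0015 m and distance of coder from where it was at the start of the episode below 0.025 m and distance of each of jar, spool, bonbon from where it was at the start of the episode below 0.02 m); the robot touches nothing.
It fails at once if the wheel runs more than half a click past the index post, or is turned backwards to over four clicks and a half short of it (not (value of joint wheel between -3.57356 and 0.45 rad)).
It fails at once if the key is pressed while the ribbed lug is not at the index post (value of joint key above 0.003 m and not (value of joint wheel between -0.25 and 0.25 rad)).
It fails at once if the coder is lifted, tipped or shoved more than 25 mm (height (world z) of coder above 0.008 m or angle between coder's own z axis and vertical above 0.08 rad or distance of coder from where it was at the start of the episode above 0.025 m).
It fails at once if the coder, its wheel or key is gripped or forced (over 35 N) (contact force between the fingers and coder above 35 N).
It fails at once if a bystander is lifted, pushed more than 20 mm or tipped (distance of any of jar, spool, bonbon from where it was at the start of the episode above 0.02 m or angle between any of jar, spool, bonbon's own z axis and vertical above 0.3 rad).
It also fails if it takes over 54 s, if anything falls off the work surface, if the arm or the gripper's body presses on something with over 40 N, if the wrist force passes 120 N, or if a joint passes its speed limit or range.

## Robot

A 7-joint arm with a two-finger parallel gripper is mounted at the origin on the work surface. World frame = base frame: x ahead of the robot, y to its left, z up, the work surface at z = 0. Lengths are in m, angles in rad, forces in N, time in s.
With the tool pointing down it reaches from about 0.425 to 0.925 m from the base axis. Payload 6.8 kg.
Tool frame: the origin (TCP) lies on the centre line of the jaws, within the pads' length; the fingertips stand 19 mm ahead of it and the grasp point (between the pads) is the TCP (bot.tcp_to_tips is the distance from the TCP to the fingertips, in m); x points along the fingers, y is the direction in which the jaws open and shut, and the axes are right-handed (so a half turn about x gives the same grasp; the last joint's range is limited). The gripper opens to 85 mm and grips with 20 to 120 N. Pads are 22 mm wide; open, the fingers measure 114 mm over their backs; the gripper's body (76 mm by 85 mm) begins 54 mm behind the grasp point. The pads swing forward as they close: fully open they stand 13 mm farther back than shut.
Start: joints at [-1.293, 0.477, 0.022, 1.555, -0.011, 1.109, -0.083], TCP at [0.254, 0.625, 0.25] pointing down, gripper open.
Joint ranges: [-2.96, 2.96], [-0.34, 2.1], [-1.41, 1.46], [0.24, 2.44], [-1.37, 4.51], [0.17, 1.92], [-2.96, 2.96]. Speed limits (rad/s): [2.39, 2.39, 3.14, 3.14, 3.14, 3.14, 3.14].

## Interface

Orientations are given as a unit quaternion [w, x, y, z].
In Python, from station import status, eyes, bot gives the robot as it stands.
- The arm moves only by the tool apply_moves, never from a script. Its arguments are lists of equal length, an entry for each row: "travel": the shift along the tool's x, y, z in cm, a list of three; "turn": the turn, a rotation vector about the tool's x, y, z in rad, a list of three; "grip": the closure, from 0 (fully open) to 1 (shut). In form: {"travel": [[tx, ty, tz], ...], "turn": [[wx, wy, wz], ...], "grip": [grip, ...]}. A call has 1 to 8 rows; each row shifts and turns the pose as measured when the row begins, along the tool's axes as they then stand; what a row does not reach is not made up. A row lasts 1/12 s, in which the tool goes at most 41.7 mm and 7.16 degrees, less where a joint would pass 70% of its speed; a pose out of reach is approached as far as the arm can. A call is refused whole if a number of a shift passes 4.17 or a number of a turn 0.125, either way. A call with a gripper value outside its range is refused whole. The fingers move at their own pace and stop on an object; "newtons" is the grip in N (left out, the last holds). Time passes only in rows, so rows that do not move let the fingers close. It gives the time, the measured TCP pose, the force and the opening at its end, in the units of the state.
- status.get_obs(): the state, without advancing time (a new reading comes with each control period).
- eyes.read_camera(name): name is "side" or "top" or "wrist"; returns the picture (420x560x3 uint8, red, green, blue); there is no depth.
- eyes.calibration(name): a dict with "intrinsics" (3x3 intrinsics, pixels), "distortion" ([k1, k2, p1, p2, k3] as OpenCV has them; the pictures are not rectified), "xyz" and "attitude" of the camera in the world; the wrist camera has in their place "T_tool_cam" (4x4, takes a point from camera to tool coordinates, whose origin is the TCP and whose axes are the tool frame's). Camera axes: x right, y down, z forward; pixel columns grow to the right and rows downward; lengths in m; the calibration is good to about 2 mm. A picture is of the moment at which its call begins: read the wrist's pose just before it. calibration takes no time and is no camera call.
- bot.hand_in(): hands the job in, once; it reports no verdict.
Trained networks look in the newest picture that a camera, given by its name, has taken for a name from the list of things; names that differ only in an ending like _2 or _b are one class to them, and where a whole thing is asked for, a point or a joint stands for the part that bears it (a point fixed in the world has none). Each returns a list of dicts, best first, with "score" (0 to 1); they miss things now and then, are a little off and sometimes report something else, mostly with a low value. They report only what shows in the picture. A call takes as long as a camera call. They do not tell look-alikes from the thing itself.
- eyes.masks_of(thing, camera): "region" (420x560 bool, what is visible of it) and "rect" ([left, top, right, bottom] in pixels, round what is visible of it).
The state is a dict: "t": time; "q": joint angles; "joint_vel": joint speeds; "joint_torque": joint torques, N m; "eef_pos": TCP position; "tool_rot": TCP orientation; "contact_force": force on the tool from outside, world axes, zero at the start; "torque": the same for the moment, N m; "gripper_width": opening from 0.0 (shut) to 1.0 (fully open).
Only numpy, scipy, OpenCV 4.12 (cv2) and the standard library are available. Lean on these libraries where they do the work, as an engineer would, in place of code of your own. Each camera call takes 0.05 s, during which the arm holds its last target. There are 200 camera calls.

## Working session

There is one attempt and no reset: what is moved stays moved. The work goes in short steps, Python scripts to look and compute and a tool call to move; the robot and the scene stay as the last step left them, time stands still between calls to the robot, and variables do not carry over. Pictures are saved under pics/ and viewed, about 8 in all and at most 12, crops included, and the job is handed in when it is done.

Besides the shell and the picture viewer there is one more tool, called after "Request:" by a JSON object that holds its "op" and its "data". apply_moves: Moves the arm, as the interface text tells. Its arguments: {"type":"object","properties":{"travel":{"type":"array"},"turn":{"type":"array"},"grip":{"type":"array"},"newtons":{"type":"number"}},"required":["travel","turn","grip"]}

```bash
mkdir -p pics; ls; cat > h.py <<'E'
import numpy as np, cv2
from scipy.spatial.transform import Rotation as R
from station import status, eyes, bot
def Rq(q): return R.from_quat([q[1],q[2],q[3],q[0]]).as_matrix()
def campose(name,obs=None):
    c=eyes.calibration(name)
    K=np.array(c["intrinsics"],float);D=np.array(c["distortion"],float)
    if "T_tool_cam" in c:
        o=obs or status.get_obs();T=np.array(c["T_tool_cam"]);M=Rq(o["tool_rot"])
        return K,D,M@T[:3,:3],M@T[:3,3]+np.array(o["eef_pos"])
    a=np.array(c["attitude"],float)
    return K,D,(Rq(a) if a.size==4 else a.reshape(3,3)),np.array(c["xyz"],float)
def px2w(name,uv,z,obs=None):
    K,D,M,p=campose(name,obs)
    n=cv2.undistortPoints(np.array(uv,float).reshape(-1,1,2),K,D).reshape(-1,2)
    d=np.c_[n,np.ones(len(n))]@M.T
    return p+d*((z-p[2])/d[:,2])[:,None]
def w2px(name,P,obs=None):
    K,D,M,p=campose(name,obs)
    q=(np.array(P,float).reshape(-1,3)-p)@M
    return cv2.projectPoints(q,np.zeros(3),np.zeros(3),K,D)[0].reshape(-1,2)
def save(img,f): cv2.imwrite("pics/"+f,cv2.cvtColor(img,cv2.COLOR_RGB2BGR))
E
python3 - <<'E'
from h import *
print(status.get_obs()); print(eyes.calibration("top"))
im=eyes.read_camera("top"); save(im,"top.png")
for t in ["coder","wheel_center","index_post","wheel_mark","key_top","jar","spool","bonbon"]:
    for m in eyes.masks_of(t,"top")[:4]:
        ys,xs=np.nonzero(m["region"]); print(t,round(m["score"],2),m["rect"],round(xs.mean(),1),round(ys.mean(),1))
E
```

```text
pics
{'t': 0.0, 'q': array([-1.29311446,  0.47780077,  0.02236147,  1.55645563, -0.011481  ,
        1.10930373, -0.08311068]), 'joint_vel': array([-5.87887494e-04,  8.72930269e-04, -4.00422549e-04, -1.71011303e-03,
        3.26599486e-05,  1.35120031e-03,  1.42063745e-03]), 'joint_torque': array([-7.89733258e-04, -5.96428657e+01,  1.60774883e+00, -2.81208497e+01,
        1.24125404e-02,  8.97985505e-03,  2.85627607e-05]), 'eef_pos': array([0.25380954, 0.62485945, 0.24932391]), 'tool_rot': array([ 0.69392532,  0.13490349,  0.69405988, -0.13619688]), 'contact_force': array([0.27942157, 0.17717141, 0.02905058]), 'torque': array([-0.02916103,  0.00357116, -0.00279198]), 'gripper_width': 1.001639611184187}
{'intrinsics': array([[481.43724058,   0.        , 276.8456157 ],
       [  0.        , 481.43724058, 209.2776926 ],
       [  0.        ,   0.        ,   1.        ]]), 'distortion': array([-0.13861207,  0.        ,  0.        ,  0.        ,  0.        ]), 'xyz': array([0.46566215, 0.05384057, 1.07776309]), 'attitude': array([ 0.01796487, -0.70630867,  0.7067351 , -0.03648049])}
coder
[... 289 characters left out ...]
09.8, 259.9, 329.1, 285.2] 319.2 272.3
index_post 0.91 [305.7, 255.8, 361.1, 308.7] 330.5 281.3
index_post 0.58 [261.7, 148.0, 322.0, 226.9] 293.1 183.3
index_post 0.56 [196.8, 255.6, 278.5, 327.9] 236.8 289.6
index_post 0.51 [344.6, 154.2, 376.9, 186.3] 359.9 171.2
wheel_mark 0.97 [273.3, 189.6, 310.3, 223.4] 291.8 204.9
wheel_mark 0.75 [196.7, 277.1, 237.6, 320.6] 215.3 298.6
wheel_mark 0.67 [305.1, 260.3, 330.6, 289.5] 319.6 272.0
key_top 0.51 [341.4, 289.2, 350.3, 294.4] 343.2 291.5
key_top 0.42 [293.2, 156.5, 303.5, 166.4] 295.5 159.2
jar 0.75 [198.3, 165.5, 225.9, 193.3] 211.4 179.3
spool 0.68 [345.7, 155.1, 376.0, 186.4] 360.3 171.4
bonbon 0.78 [352.3, 202.4, 368.9, 227.6] 359.6 213.6
```

View pics/top.png

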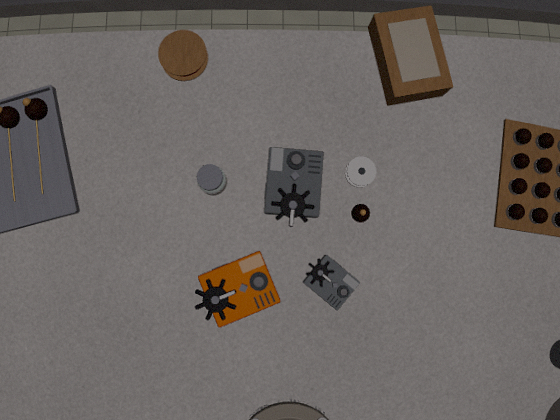

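Three things look like the coder: the orange one at (237,289), a small grey one at (331,281) and a larger grey one at (293,183). The larger grey one is the target. Its rib points down in the picture, so the wheel seems to be 4 clicks short. I'll confirm this in a crop with the fitted outline drawn on it.

```bash
cat >> h.py <<'E'
def model(x,y,a,th=None):
    c,s=np.cos(a),np.sin(a)
    f=lambda P:(np.array(P,float).reshape(-1,3))@np.array([[c,s,0],[-s,c,0],[0,0,1]])+[x,y,0]
    L=[f([[-.02,-.06,.048],[.125,-.06,.048],[.125,.06,.048],[-.02,.06,.048]])]
    t=np.linspace(0,2*np.pi,40)
    L.append(f(np.c_[.098+.012*np.cos(t),.012*np.sin(t),.07+0*t])); L.append(f(np.c_[.046*np.cos(t),.046*np.sin(t),.0675+0*t]))
    L.append(f(np.c_[.063+.0099*np.cos(np.arange(4)*np.pi/2),.0099*np.sin(np.arange(4)*np.pi/2),.066+np.zeros(4)]))
    return L
E
python3 - <<'E'
from h import *
w=px2w("top",[[292,204.8]],.0605)[0]; k=px2w("top",[[295.5,159.5]],.07)[0]
a=np.arctan2(*(k-w)[[1,0]]); print("wheel",w,"key",k,np.linalg.norm((k-w)[:2]),"yaw",a)
m=[m for m in eyes.masks_of("coder","top") if abs(m["rect"][0]-264)<8][0]
cn=cv2.findContours(m["region"].astype(np.uint8),0,2)[0]; print(cv2.minAreaRect(max(cn,key=len)))
for n,uv,z in [("jar",(211.4,179.3),.05),("spool",(360,171.4),.03),("bonbon",(360,213),.03),("small",(330.6,281.5),.03)]: print(n,px2w("top",[uv],z)[0])
o=status.get_obs(); print(Rq(o["tool_rot"]).round(3))
im=eyes.read_camera("top"); S=6;x0,y0=240,135
c=cv2.resize(im[y0:y0+100,x0:x0+120],None,fx=S,fy=S,interpolation=cv2.INTER_CUBIC)
c=np.clip(c.astype(float)*1.6,0,255).astype(np.uint8)
for P in model(w[0],w[1],a): cv2.polylines(c,[np.int32((w2px("top",P)-[x0,y0]+.5)*S)],True,(255,0,0),1)
save(c,"crop1.png")
E
```

```text
wheel [ 0.55372566 -0.00509443  0.0605    ] key [ 0.64944506 -0.0124224   0.07      ] 0.09599949501254436 yaw -0.07640771807379111
((292.3305969238281, 187.2565460205078), (57.5408935546875, 77.61016845703125), 4.635463714599609)
jar [0.60960979 0.16757128 0.05      ]
spool [ 0.63087688 -0.15834462  0.03      ]
bonbon [ 0.5383854  -0.15679367  0.03      ]
small [ 0.38899957 -0.0904099   0.03      ]
[[-0.     0.376  0.927]
 [-0.     0.927 -0.376]
 [-1.    -0.    -0.   ]]
```

View pics/crop1.png

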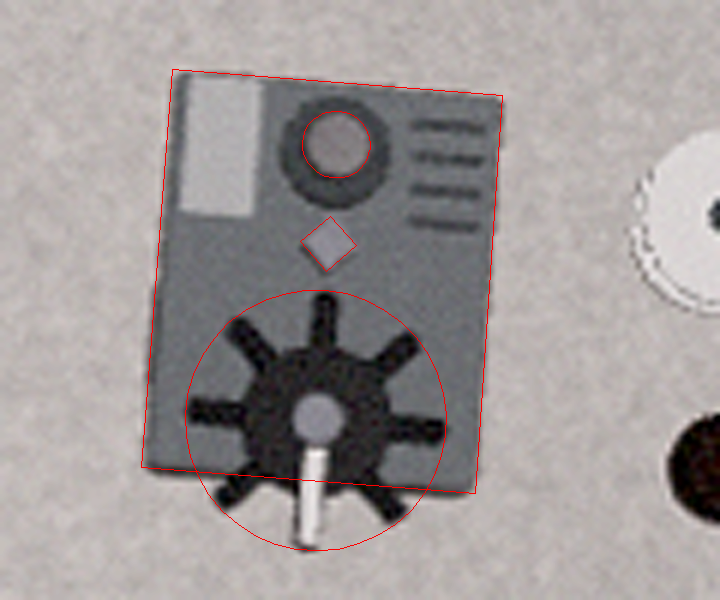

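The crop shows the larger grey coder. The fitted outline, key and post match within about 1 mm, and the rib points straight away from the post at crop (312,545), so it is 4 clicks short. Next I'll plan the approach with the fingers shut, to a hover beside the wheel's -x side.

```bash
cat >> h.py <<'E'
W=np.array([.5540,-.0050]);A=-.0765
cx=np.array([np.cos(A),np.sin(A)]);cy=np.array([-cx[1],cx[0]])
def cw(x,y): return W+x*cx+y*cy
def where():
    o=status.get_obs();p=np.array(o["eef_pos"]);M=Rq(o["tool_rot"]);d=p[:2]-W
    print("t%.2f coder xy mm"%o["t"],(np.array([d@cx,d@cy])*1e3).round(1),"z",(p[2]*1e3).round(1),"F",np.round(o["contact_force"],1),"yawerr",round(np.arctan2(M[1,1],M[0,1])-A,3),"tilt",M[2,:].round(3),"gw",round(float(o["gripper_width"]),2)); return p,M
def plan(x,y,z,n):
    p,M=where();g=np.r_[cw(x,y),z];G=np.c_[[0,0,-1],np.r_[cx,0],np.r_[-cy,0]]
    rv=R.from_matrix(M.T@G).as_rotvec()/n
    for i in range(n):
        print(((g-p)/n@M*100).round(2).tolist(),rv.round(3).tolist())
        p=p+(g-p)/n*0; M=M@R.from_rotvec(rv).as_matrix()
E
python3 - <<'E'
from h import *
plan(-.075,-.05,.2,24)
E
```

```text
t0.55 coder xy mm [-347.3  605.6] z 250.3 F [-0.  -0.7 -0.1] yawerr 1.261 tilt [-1.  0. -0.] gw 1.0
[0.21, -2.26, 1.91] [0.053, -0.0, 0.0]
[0.21, -2.15, 2.03] [0.053, -0.0, 0.0]
[0.21, -2.04, 2.14] [0.053, -0.0, 0.0]
[0.21, -1.93, 2.24] [0.053, -0.0, 0.0]
[0.21, -1.81, 2.34] [0.053, -0.0, 0.0]
[0.21, -1.68, 2.43] [0.053, -0.0, 0.0]
[0.21, -1.55, 2.52] [0.053, -0.0, 0.0]
[0.21, -1.42, 2.6] [0.053, -0.0, 0.0]
[0.21, -1.28, 2.67] [0.053, -0.0, 0.0]
[0.21, -1.14, 2.73] [0.053, -0.0, 0.0]
[0.21, -0.99, 2.79] [0.053, -0.0, 0.0]
[0.21, -0.84, 2.83] [0.053, -0.0, 0.0]
[0.21, -0.69, 2.88] [0.053, -0.0, 0.0]
[0.21, -0.54, 2.91] [0.053, -0.0, 0.0]
[0.21, -0.39, 2.93] [0.053, -0.0, 0.0]
[0.21, -0.23, 2.95] [0.053, -0.0, 0.0]
[0.21, -0.08, 2.96] [0.053, -0.0, 0.0]
[0.21, 0.08, 2.96] [0.053, -0.0, 0.0]
[0.21, 0.23, 2.95] [0.053, -0.0, 0.0]
[0.21, 0.39, 2.93] [0.053, -0.0, 0.0]
[0.21, 0.54, 2.91] [0.053, -0.0, 0.0]
[0.21, 0.69, 2.88] [0.053, -0.0, 0.0]
[0.21, 0.84, 2.84] [0.053, -0.0, 0.0]
[0.21, 0.99, 2.79] [0.053, -0.0, 0.0]
```

Request:
{"op": "apply_moves", "data": {"travel": [[0, -2.26, 1.91], [0, -2.15, 2.03], [0, -2.04, 2.14], [0, -1.93, 2.24], [0, -1.81, 2.34], [0, -1.68, 2.43], [0, -1.55, 2.52], [0, -1.42, 2.6]], "turn": [[0.053, 0, 0], [0.053, 0, 0], [0.053, 0, 0], [0.053, 0, 0], [0.053, 0, 0], [0.053, 0, 0], [0.053, 0, 0], [0.053, 0, 0]], "grip": [1, 1, 1, 1, 1, 1, 1, 1], "newtons": 20}}

```text
t: 1.22
eef_pos: [0.3242, 0.3983, 0.2488]
tool_rot: [0.647, 0.282, 0.651, -0.279]
contact_force: [0.3, 0.6, 0.6]
gripper_width: -0.002
```

Request:
{"op": "apply_moves", "data": {"travel": [[0, -1.28, 2.67], [0, -1.14, 2.73], [0, -0.99, 2.79], [0, -0.84, 2.83], [0, -0.69, 2.88], [0, -0.54, 2.91], [0, -0.39, 2.93], [0, -0.23, 2.95]], "turn": [[0.053, 0, 0], [0.053, 0, 0], [0.053, 0, 0], [0.053, 0, 0], [0.053, 0, 0], [0.053, 0, 0], [0.053, 0, 0], [0.053, 0, 0]], "grip": [1, 1, 1, 1, 1, 1, 1, 1]}}

```text
t: 1.88
eef_pos: [0.3957, 0.1607, 0.2491]
tool_rot: [0.569, 0.421, 0.573, -0.414]
contact_force: [1.1, 0.2, 0.3]
gripper_width: 0.001
```

```bash
python3 -c "
from h import *
plan(-.075,-.05,.2,8)"
```

```text
t1.88 coder xy mm [-170.5  153.1] z 249.1 F [1.1 0.2 0.3] yawerr 0.385 tilt [-1.     0.005 -0.011] gw 0.0
[0.58, 0.15, 2.81] [0.048, -0.001, -0.0]
[0.59, 0.28, 2.8] [0.048, -0.001, -0.0]
[0.59, 0.42, 2.78] [0.048, -0.001, -0.0]
[0.6, 0.55, 2.75] [0.048, -0.001, -0.0]
[0.6, 0.68, 2.72] [0.048, -0.001, -0.0]
[0.6, 0.81, 2.69] [0.048, -0.001, -0.0]
[0.61, 0.94, 2.64] [0.048, -0.001, -0.0]
[0.61, 1.07, 2.59] [0.048, -0.001, -0.0]
```

Request:
{"op": "apply_moves", "data": {"travel": [[0.58, 0.15, 2.81], [0.59, 0.28, 2.8], [0.59, 0.42, 2.78], [0.6, 0.55, 2.75], [0.6, 0.68, 2.72], [0.6, 0.81, 2.69], [0.6, 0.94, 2.64], [0.6, 1.07, 2.59]], "turn": [[0.05, 0, 0], [0.05, 0, 0], [0.05, 0, 0], [0.05, 0, 0], [0.05, 0, 0], [0.05, 0, 0], [0.05, 0, 0], [0.05, 0, 0]], "grip": [1, 1, 1, 1, 1, 1, 1, 1]}}

```text
t: 2.55
eef_pos: [0.4762, -0.0608, 0.2012]
tool_rot: [0.469, 0.535, 0.473, -0.519]
contact_force: [0.7, 0.1, -0.0]
gripper_width: -0.002
```

```bash
python3 -c "
from h import *
plan(-.07,-.055,.15,3)
o=status.get_obs();im=eyes.read_camera('wrist')
im=np.clip(im*1.4,0,255).astype(np.uint8)
for P in model(*W,A): cv2.polylines(im,[np.int32(w2px('wrist',P,o))],True,(255,0,0),1)
save(im,'wrist1.png')"
```

```text
t2.55 coder xy mm [-73.3 -61.6] z 201.2 F [ 0.7  0.1 -0. ] yawerr -0.035 tilt [-1.    0.01 -0.02] gw -0.0
[1.71, 0.09, -0.19] [-0.012, -0.007, -0.003]
[1.71, 0.09, -0.2] [-0.012, -0.007, -0.003]
[1.71, 0.1, -0.21] [-0.012, -0.007, -0.003]
```

View pics/wrist1.png

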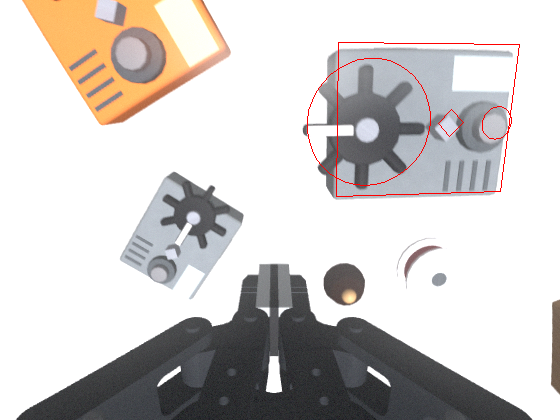

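The wrist view shows the target wheel hub at (367,130), with the overlay about 8 px off. The arm was still settling, so I'll move to the hover, let it settle and measure again.

Request:
{"op": "apply_moves", "data": {"travel": [[0.9, 0, 0], [0.9, 0, 0], [0.9, 0, 0], [0.9, 0, 0], [0.9, 0, 0], [0, 0, 0], [0, 0, 0]], "turn": [[-0.009, -0.005, -0.002], [-0.009, -0.005, -0.002], [-0.009, -0.005, -0.002], [-0.009, -0.005, -0.002], [0, 0, 0], [0, 0, 0], [0, 0, 0]], "grip": [1, 1, 1, 1, 1, 1, 1]}}

```text
t: 3.18
eef_pos: [0.4768, -0.0642, 0.1504]
tool_rot: [-0.482, -0.518, -0.479, 0.52]
contact_force: [0.1, 0.5, -0.4]
gripper_width: -0.001
```

```bash
python3 -c "
from h import *
plan(-.07,-.055,.1,3)
o=status.get_obs();im=eyes.read_camera('wrist')
im=np.clip(im*1.2,0,255).astype(np.uint8)
for P in model(*W,A): cv2.polylines(im,[np.int32(w2px('wrist',P,o))],True,(255,0,0),1)
M=Rq(o['tool_rot']);p=np.array(o['eef_pos'])
tip=[p+M@np.array([.019,a,b]) for a,b in [(-.0145,-.011),(.0145,-.011),(.0145,.011),(-.0145,.011)]]
cv2.polylines(im,[np.int32(w2px('wrist',tip,o))],True,(0,0,255),1)
save(im,'wrist2.png')"
```

```text
t3.18 coder xy mm [-72.5 -65. ] z 150.4 F [ 0.1  0.5 -0.4] yawerr -0.001 tilt [-1.     0.001  0.005] gw -0.0
[1.68, 0.08, -0.34] [-0.0, 0.002, -0.0]
[1.68, 0.08, -0.34] [-0.0, 0.002, -0.0]
[1.68, 0.08, -0.33] [-0.0, 0.002, -0.0]
```

View pics/wrist2.png

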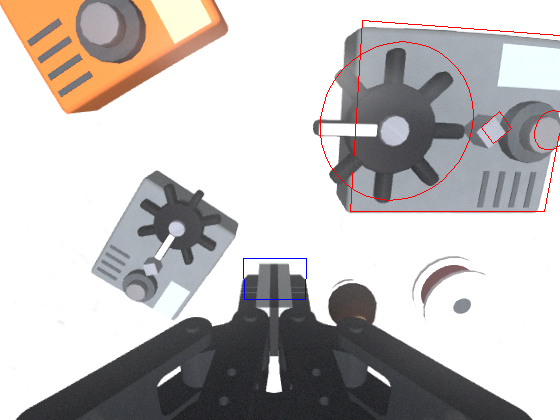

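The wrist view has the hub at (395,130), about 5 mm from the prediction in coder y, which the sweep doesn't depend on, and about 1 mm in x. I need the shape of the fingertip, so I'll enlarge that region.

```bash
python3 -c "
import cv2,numpy as np
a=cv2.imread('pics/wrist2.png')[240:340,215:335]
b=np.clip(a.astype(float)*1.5+20,0,255).astype(np.uint8)
cv2.imwrite('pics/tip.png',cv2.resize(b,None,fx=6,fy=6,interpolation=cv2.INTER_CUBIC))"
```

```text
(no output)
```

View pics/tip.png

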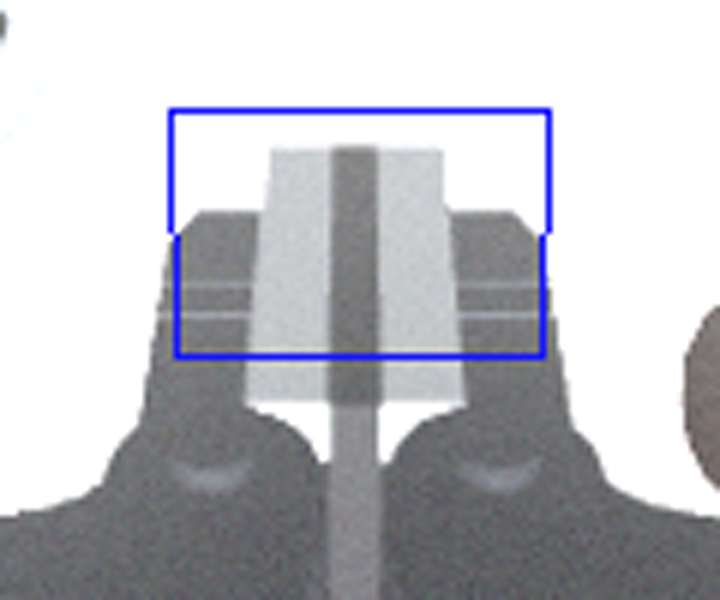

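The tip pads are narrow and the 29 mm wide backs start slightly above them. I'll lower the tips to z≈40 mm so the backs meet the lugs, then move in to x = -54 mm.

Request:
{"op": "apply_moves", "data": {"travel": [[2, 0, 0], [2, 0, 0], [2, 0, 0], [2, 0, 0], [1.1, 0, 0], [0, 0, 0]], "turn": [[0, 0, 0], [0, 0, 0], [0, 0, 0], [0, 0, 0], [0, 0, 0], [0, 0, 0]], "grip": [1, 1, 1, 1, 1, 1]}}

```text
t: 3.73
eef_pos: [0.4811, -0.0623, 0.0592]
tool_rot: [0.484, 0.52, 0.478, -0.516]
contact_force: [0.6, 0.0, 0.1]
gripper_width: -0.002
```

```bash
python3 -c "
from h import *
plan(-.054,-.050,.059,2)"
```

```text
t3.73 coder xy mm [-68.3 -62.7] z 59.2 F [0.6 0.  0.1] yawerr 0.003 tilt [-1.     0.01   0.002] gw -0.0
[0.02, 0.72, -0.63] [0.002, 0.001, -0.005]
[0.02, 0.72, -0.63] [0.002, 0.001, -0.005]
```

Request:
{"op": "apply_moves", "data": {"travel": [[0, 0.7, -0.5], [0, 0.7, -0.5], [0, 0, -0.9], [0, 0, -0.9], [0, 0, -0.9], [0, 0, -0.9]], "turn": [[0, 0, -0.003], [0, 0, -0.003], [0, 0, 0], [0, 0, 0], [0, 0, 0], [0, 0, 0]], "grip": [1, 1, 1, 1, 1, 1]}}

```text
t: 4.23
eef_pos: [0.4925, -0.0203, 0.0612]
tool_rot: [-0.479, -0.515, -0.48, 0.524]
contact_force: [-5.9, -2.4, 5.9]
gripper_width: -0.0
```

```bash
python3 -c "
from h import *
where()"
```

```text
t4.23 coder xy mm [-60.1 -20. ] z 61.2 F [-5.9 -2.4  5.9] yawerr -0.004 tilt [-1.    -0.01   0.007] gw -0.0
```

The contact came earlier than planned, pushing outward and upward. I'll back off and check.

Request:
{"op": "apply_moves", "data": {"travel": [[0, -0.5, 0], [0, -0.7, 0], [0, 0, 0]], "turn": [[0, 0, 0], [0, 0, 0], [0, 0, 0]], "grip": [1, 1, 1]}}

```text
t: 4.48
eef_pos: [0.4797, -0.0157, 0.0624]
tool_rot: [-0.48, -0.515, -0.482, 0.523]
contact_force: [-0.8, 0.1, -0.5]
gripper_width: 0.003
```

```bash
python3 -c "
from h import *
where()
im=eyes.read_camera('side')
uv=w2px('side',[[*W,.06],status.get_obs()['eef_pos']]);print(uv)
u,v=uv.mean(0);u=int(np.clip(u,70,490));v=int(np.clip(v,52,368))
a=cv2.resize(im[v-52:v+53,u-70:u+70],None,fx=5,fy=5,interpolation=cv2.INTER_CUBIC)
t=eyes.read_camera('top');b=cv2.resize(t[180:240,250:330],None,fx=5,fy=5,interpolation=cv2.INTER_CUBIC)
save(np.clip(a*1.4,0,255).astype(np.uint8),'side1.png');save(np.clip(b*1.5,0,255).astype(np.uint8),'top2.png')"
```

```text
t4.48 coder xy mm [-73.3 -16.3] z 62.4 F [-0.8  0.1 -0.5] yawerr 0.0 tilt [-1.    -0.01   0.006] gw 0.0
[[298.49693471 238.44144914]
 [261.14634843 242.65087579]]
```

View pics/side1.png

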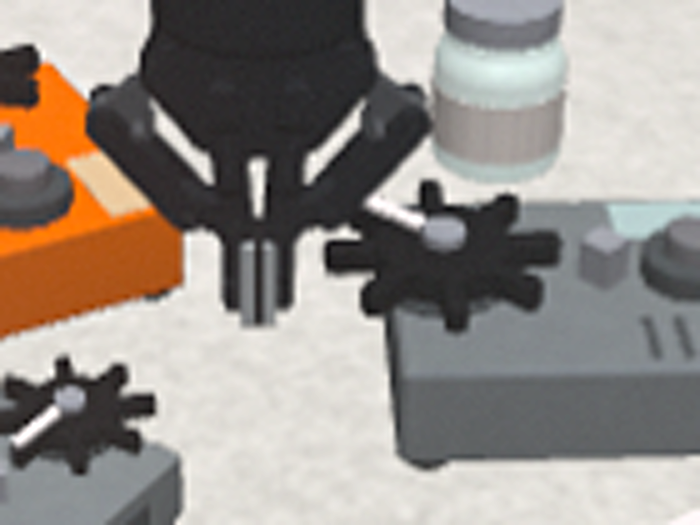

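The wheel has gone one click clockwise, with the rib now up-left at 45°, so 3 clicks remain. The knuckles spread just above the tips, so I'll work higher, at TCP z≈69 mm, and slightly closer in. First I go back to the start side.

Request:
{"op": "apply_moves", "data": {"travel": [[-0.3, 0, 1.2], [-0.3, 0, 1.2], [0, 0, 1.2], [0, 1, 0], [0, 1, 0], [0, 0, 0]], "turn": [[0, 0, 0.005], [0, 0, 0.005], [0, 0, 0], [0, 0, 0], [0, 0, 0], [0, 0, 0]], "grip": [1, 1, 1, 1, 1, 1]}}

```text
t: 5.08
eef_pos: [0.5025, -0.0598, 0.0717]
tool_rot: [0.484, 0.52, 0.476, -0.519]
contact_force: [-0.0, 0.6, 0.1]
gripper_width: 0.002
```

```bash
python3 -c "
from h import *
plan(-.0525,-.050,.069,1)"
```

```text
t5.08 coder xy mm [-47.1 -58.6] z 71.7 F [-0.   0.6  0.1] yawerr -0.003 tilt [-1.     0.01   0.006] gw 0.0
[0.26, -0.54, -0.86] [-0.003, 0.006, -0.01]
```

View pics/top2.png

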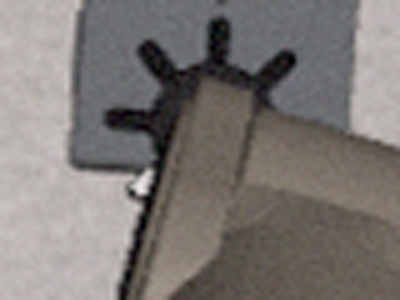

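The top crop confirms the rib at the lower left, (140,185), so one click is done. Next sweep, after a small correction.

Request:
{"op": "apply_moves", "data": {"travel": [[0.25, -0.5, 0], [0, 0, 0], [0, 0, -1], [0, 0, -1], [0, 0, -1]], "turn": [[0, 0.006, -0.01], [0, 0, 0], [0, 0, 0], [0, 0, 0], [0, 0, 0]], "grip": [1, 1, 1, 1, 1]}}

```text
t: 5.5
eef_pos: [0.5, -0.0293, 0.0686]
tool_rot: [-0.479, -0.52, -0.479, 0.521]
contact_force: [-0.2, 0.7, 0.4]
gripper_width: 0.003
```

```bash
python3 -c "
from h import *
where()"
```

```text
t5.50 coder xy mm [-52.  -28.3] z 68.6 F [-0.2  0.7  0.4] yawerr -0.006 tilt [-1.    -0.001  0.001] gw 0.0
```

Request:
{"op": "apply_moves", "data": {"travel": [[0, 0, -0.9], [0, 0, -0.9], [0, 0, -0.9]], "turn": [[0, 0, 0], [0, 0, 0], [0, 0, 0]], "grip": [1, 1, 1]}}

```text
t: 5.75
eef_pos: [0.5026, 0.0012, 0.0687]
tool_rot: [-0.48, -0.519, -0.479, 0.52]
contact_force: [0.1, -1.0, -0.3]
gripper_width: -0.0
```

```bash
python3 -c "
from h import *
where()"
```

```text
t5.75 coder xy mm [-51.7   2.3] z 68.7 F [ 0.1 -1.  -0.3] yawerr -0.004 tilt [-1.    -0.     0.002] gw -0.0
```

Request:
{"op": "apply_moves", "data": {"travel": [[0, 0, -0.9], [0, 0, -0.9], [0, 0, -0.8], [0, 0, 0], [0, 0, 0]], "turn": [[0, 0, 0], [0, 0, 0], [0, 0, 0], [0, 0, 0], [0, 0, 0]], "grip": [1, 1, 1, 1, 1]}}

```text
t: 6.17
eef_pos: [0.5046, 0.0356, 0.0684]
tool_rot: [-0.481, -0.518, -0.482, 0.518]
contact_force: [-0.0, 0.0, 0.4]
gripper_width: 0.002
```

```bash
cat >> h.py <<'E'
def rib(name="side"):
    im=eyes.read_camera(name).astype(int);out=[]
    for k in range(8):
        t=k*np.pi/4; r=np.linspace(.02,.042,12)
        uv=np.int32(w2px(name,[[*cw(a*np.cos(t),a*np.sin(t)),.071] for a in r]).round())
        out.append(int(np.median(im[uv[:,1],uv[:,0]].min(1))))
    print(name,"brightness by lug angle 0,45..315 (ccw)",out)
    return im
E
python3 -c "
from h import *
where(); rib(); rib('top')"
```

```text
t6.17 coder xy mm [-52.3  36.7] z 68.4 F [-0.   0.   0.4] yawerr 0.003 tilt [-1.    -0.001 -0.   ] gw 0.0
side brightness by lug angle 0,45..315 (ccw) [95, 44, 169, 151, 34, 33, 32, 32]
top brightness by lug angle 0,45..315 (ccw) [21, 57, 74, 59, 61, 66, 63, 57]
```

Request:
{"op": "apply_moves", "data": {"travel": [[0, -1, 0], [0, -1, 0], [0, -0.2, 2.4], [0, 0, 2.4], [0, 0, 2.4], [0, 0, 1.0], [0, 0, 0], [0, 0, 0]], "turn": [[0, 0, 0], [0, 0, 0], [0, 0, 0], [0, 0, 0], [0, 0, 0], [0, 0, 0], [0, 0, 0], [0, 0, 0]], "grip": [1, 1, 1, 1, 1, 1, 1, 1]}}

```text
t: 6.93
eef_pos: [0.468, -0.0485, 0.068]
tool_rot: [-0.479, -0.518, -0.482, 0.52]
contact_force: [-0.3, 1.0, 0.0]
gripper_width: 0.0
```

```bash
python3 -c "
from h import *
plan(-.052,-.055,.0685,1); im=rib().astype(np.uint8); uv=w2px('side',[[*W,.06]])[0].astype(int); u,v=uv
save(cv2.resize(im[v-40:v+41,u-60:u+60],None,fx=5,fy=5,interpolation=cv2.INTER_CUBIC),'side2.png')"
```

```text
t6.93 coder xy mm [-82.4 -49.9] z 68.0 F [-0.3  1.   0. ] yawerr -0.001 tilt [-1.    -0.005 -0.001] gw 0.0
[-0.06, 3.04, 0.5] [-0.001, -0.001, 0.005]
side brightness by lug angle 0,45..315 (ccw) [97, 44, 171, 80, 32, 32, 32, 34]
```

View pics/side2.png

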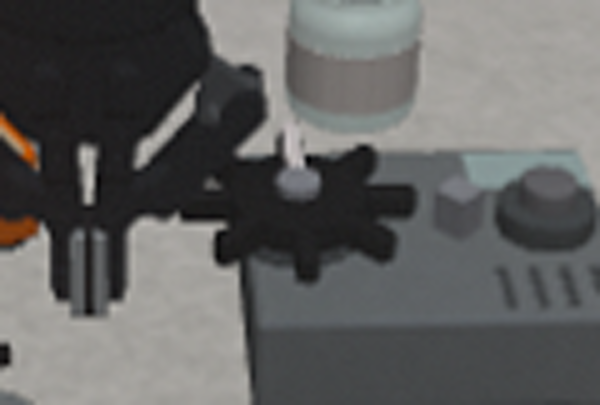

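The rib now points at 90°, (291,150) in the crop, so 2 clicks remain, and the brightness reading agrees. Third sweep.

Request:
{"op": "apply_moves", "data": {"travel": [[0, 0.9, 0.4], [0, 0.9, 0.4], [0, 0.6, 0], [0, 0, 0], [0, 0, 0]], "turn": [[0, 0, 0], [0, 0, 0], [0, 0, 0], [0, 0, 0], [0, 0, 0]], "grip": [1, 1, 1, 1, 1]}}

```text
t: 7.4
eef_pos: [0.4955, -0.0544, 0.0677]
tool_rot: [-0.481, -0.517, -0.484, 0.518]
contact_force: [-0.5, -0.3, -0.0]
gripper_width: -0.003
```

```bash
python3 -c "
from h import *
where()"
```

```text
t7.40 coder xy mm [-54.6 -53.8] z 67.7 F [-0.5 -0.3 -0. ] yawerr 0.006 tilt [-1.    -0.004 -0.002] gw -0.0
```

Request:
{"op": "apply_moves", "data": {"travel": [[0, 0.25, -0.9], [0, 0, -1], [0, 0, -1], [0, 0, -0.9], [0, 0, -0.9], [0, 0, -0.9], [0, 0, -0.9], [0, 0, -0.9]], "turn": [[0, 0, 0], [0, 0, 0], [0, 0, 0], [0, 0, 0], [0, 0, 0], [0, 0, 0], [0, 0, 0], [0, 0, 0]], "grip": [1, 1, 1, 1, 1, 1, 1, 1]}}

```text
t: 8.07
eef_pos: [0.5038, 0.0255, 0.0677]
tool_rot: [-0.481, -0.517, -0.483, 0.518]
contact_force: [0.1, -0.5, -0.5]
gripper_width: -0.001
```

Request:
{"op": "apply_moves", "data": {"travel": [[0, 0, -0.6], [0, 0, 0], [0, 0, 0]], "turn": [[0, 0, 0], [0, 0, 0], [0, 0, 0]], "grip": [1, 1, 1]}}

```text
t: 8.32
eef_pos: [0.5038, 0.0369, 0.0674]
tool_rot: [-0.482, -0.515, -0.485, 0.516]
contact_force: [-0.1, -0.2, 0.1]
gripper_width: 0.003
```

```bash
python3 -c "
from h import *
where();rib()"
```

```text
t8.32 coder xy mm [-53.2  38. ] z 67.4 F [-0.1 -0.2  0.1] yawerr 0.012 tilt [-1.    -0.005 -0.002] gw 0.0
side brightness by lug angle 0,45..315 (ccw) [96, 174, 100, 150, 35, 33, 32, 33]
```

The rib reads at 45°, so one click is left. Back round for the last sweep.

Request:
{"op": "apply_moves", "data": {"travel": [[0, -1, 0], [0, -1, 0], [0, -0.2, 2.4], [0, 0, 2.4], [0, 0, 2.4], [0, 0, 1.2], [0, 0, 0], [0, 0, 0]], "turn": [[-0.006, 0, 0], [0, 0, 0], [0, 0, 0], [0, 0, 0], [0, 0, 0], [0, 0, 0], [0, 0, 0], [0, 0, 0]], "grip": [1, 1, 1, 1, 1, 1, 1, 1]}}

```text
t: 9.03
eef_pos: [0.4676, -0.0495, 0.0669]
tool_rot: [-0.481, -0.514, -0.488, 0.516]
contact_force: [-0.1, -0.0, 0.1]
gripper_width: 0.003
```

Request:
{"op": "apply_moves", "data": {"travel": [[0, 0.9, 0.3], [0, 0.9, 0.3], [0, 0.8, 0], [0, 0, 0], [0, 0, 0]], "turn": [[0, 0, 0], [0, 0, 0], [0, 0, 0], [0, 0, 0], [0, 0, 0]], "grip": [1, 1, 1, 1, 1]}}

```text
t: 9.45
eef_pos: [0.4959, -0.0542, 0.0665]
tool_rot: [-0.482, -0.513, -0.489, 0.515]
contact_force: [0.0, -1.4, 0.6]
gripper_width: -0.001
```

```bash
python3 -c "
from h import *
where();im=rib().astype(np.uint8);u,v=w2px('side',[[*W,.06]])[0].astype(int)
save(cv2.resize(im[v-40:v+41,u-60:u+60],None,fx=5,fy=5,interpolation=cv2.INTER_CUBIC),'side3.png')"
```

```text
t9.45 coder xy mm [-54.1 -53.5] z 66.5 F [ 0.  -1.4  0.6] yawerr 0.02 tilt [-1.    -0.009 -0.005] gw -0.0
side brightness by lug angle 0,45..315 (ccw) [97, 177, 32, 31, 34, 32, 30, 32]
```

View pics/side3.png

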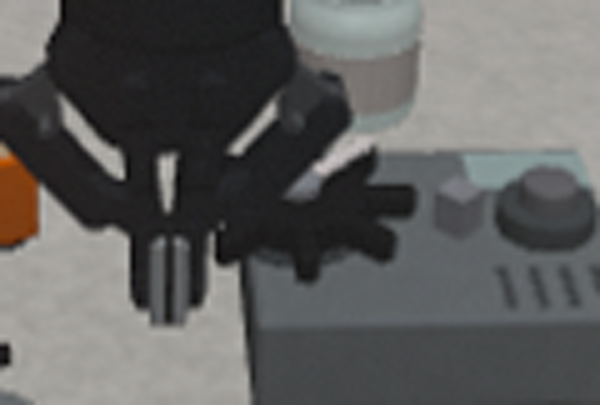

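The rib is at 45°, (350,150) in the crop, so one last click. I'll raise the tool 2 mm, take out the yaw and tilt error, and sweep.

Request:
{"op": "apply_moves", "data": {"travel": [[-0.2, 0.2, -0.9], [0, 0, -1], [0, 0, -1], [0, 0, -0.9], [0, 0, -0.9], [0, 0, -0.9], [0, 0, -0.9], [0, 0, -0.9]], "turn": [[0.02, -0.005, 0.009], [0, 0, 0], [0, 0, 0], [0, 0, 0], [0, 0, 0], [0, 0, 0], [0, 0, 0], [0, 0, 0]], "grip": [1, 1, 1, 1, 1, 1, 1, 1]}}

```text
t: 10.17
eef_pos: [0.5036, 0.0233, 0.0682]
tool_rot: [-0.481, -0.518, -0.479, 0.52]
contact_force: [-0.0, 0.3, 0.7]
gripper_width: -0.003
```

Request:
{"op": "apply_moves", "data": {"travel": [[0, 0, -0.6], [0, 0, 0], [0, -1, 0], [0, -1, 0], [0, -0.6, 0], [0, 0, 0], [0, 0, 0]], "turn": [[0, 0, 0], [0, 0, 0], [0, 0, 0], [0, 0, 0], [0, 0, 0], [0, 0, 0], [0, 0, 0]], "grip": [1, 1, 1, 1, 1, 1, 1]}}

```text
t: 10.75
eef_pos: [0.4735, 0.0357, 0.0676]
tool_rot: [-0.481, -0.517, -0.482, 0.519]
contact_force: [-0.3, 1.2, -0.0]
gripper_width: 0.001
```

```bash
python3 -c "
from h import *
where();im=rib().astype(np.uint8);u,v=w2px('side',[[*W,.06]])[0].astype(int)
save(cv2.resize(im[v-40:v+41,u-40:u+80],None,fx=5,fy=5,interpolation=cv2.INTER_CUBIC),'side4.png')"
```

```text
t10.75 coder xy mm [-83.4  34.4] z 67.6 F [-0.3  1.2 -0. ] yawerr 0.004 tilt [-1.    -0.003  0.002] gw 0.0
side brightness by lug angle 0,45..315 (ccw) [163, 44, 100, 150, 37, 33, 33, 33]
```

View pics/side4.png

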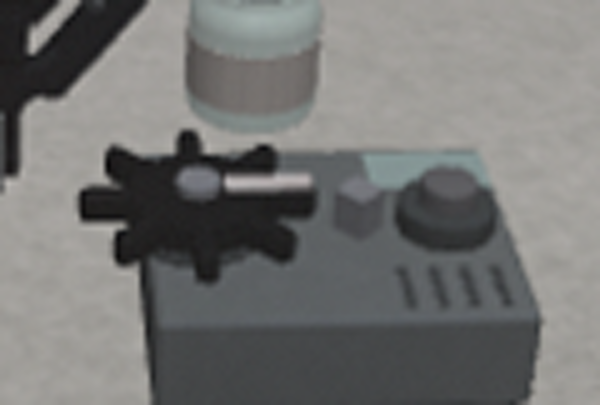

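The rib points straight at the post, (270,182) in the crop, so the wheel is done. Next I lift, go over the key, and cross-check its position from the side camera.

```bash
python3 -c "
from h import *
u,v=w2px('side',[[*W,.06]])[0].astype(int)
print('seen key',u-40+452/5,v-40+183/5,'post',u-40+360/5,v-40+187/5,'spindle',u-40+198/5,v-40+181/5)
print(w2px('side',[[*cw(.098,0),.07],[*cw(.063,0),.066],[*cw(0,0),.0725]]))
K,D,M,p=campose('side');print(px2w('side',[[u-40+452/5-.4,v-40+183/5-.4]],.07),cw(.098,0),p)
plan(.098,0,.15,8)"
```

```text
seen key 348.4 234.6 post 330.0 235.4 spindle 297.6 234.2
[[348.90317956 233.22631282]
 [330.94881678 235.28024884]
 [298.7502688  232.98106147]]
[[ 0.64897954 -0.01572175  0.07      ]] [ 0.65171338 -0.01248969] [ 0.42743447 -0.64568344  0.485125  ]
t10.80 coder xy mm [-83.4  34.3] z 67.6 F [-0.8 -0.6 -0.6] yawerr 0.004 tilt [-1.    -0.003  0.002] gw -0.0
[-1.04, 2.26, 0.44] [0.0, 0.0, 0.0]
[-1.04, 2.26, 0.44] [0.0, 0.0, 0.0]
[-1.03, 2.26, 0.44] [0.0, 0.0, 0.0]
[-1.03, 2.26, 0.43] [0.0, 0.0, 0.0]
[-1.03, 2.27, 0.43] [0.0, 0.0, 0.0]
[-1.03, 2.27, 0.43] [0.0, 0.0, 0.0]
[-1.03, 2.27, 0.43] [0.0, 0.0, 0.0]
[-1.03, 2.27, 0.43] [0.0, 0.0, 0.0]
```

Request:
{"op": "apply_moves", "data": {"travel": [[-2.5, 0, 0], [-2.5, 0, 0], [-2.5, 0, 0], [-0.6, 0, 0], [0, 0, 0]], "turn": [[0, 0, 0], [0, 0, 0], [0, 0, 0], [0, 0, 0], [0, 0, 0]], "grip": [1, 1, 1, 1, 1]}}

```text
t: 11.22
eef_pos: [0.4736, 0.0337, 0.151]
tool_rot: [-0.48, -0.517, -0.481, 0.521]
contact_force: [0.6, 0.7, -1.2]
gripper_width: 0.001
```

```bash
python3 -c "
from h import *
plan(.098,0,.15,7)"
```

```text
t11.22 coder xy mm [-83.1  32.4] z 151.0 F [ 0.6  0.7 -1.2] yawerr 0.0 tilt [-1.    -0.005  0.003] gw 0.0
[0.0, 2.59, 0.46] [0.0, 0.0, 0.001]
[0.01, 2.59, 0.46] [0.0, 0.0, 0.001]
[0.01, 2.59, 0.46] [0.0, 0.0, 0.001]
[0.01, 2.59, 0.46] [0.0, 0.0, 0.001]
[0.01, 2.59, 0.46] [0.0, 0.0, 0.001]
[0.01, 2.59, 0.46] [0.0, 0.0, 0.001]
[0.01, 2.59, 0.46] [0.0, 0.0, 0.001]
```

The side and top cameras agree on the key within 4 mm, so I'll aim in between, at coder (97, -1.5).

Request:
{"op": "apply_moves", "data": {"travel": [[0, 2.5, 0.46], [0, 2.5, 0.46], [0, 2.5, 0.46], [0, 2.5, 0.46], [0, 2.5, 0.46], [0, 2.5, 0.46], [0, 2.0, 0.4], [0, 0, 0]], "turn": [[0, 0, 0], [0, 0, 0], [0, 0, 0], [0, 0, 0], [0, 0, 0], [0, 0, 0], [0, 0, 0], [0, 0, 0]], "grip": [1, 1, 1, 1, 1, 1, 1, 1]}}

```text
t: 11.88
eef_pos: [0.6442, -0.0122, 0.1402]
tool_rot: [-0.478, -0.515, -0.485, 0.521]
contact_force: [-0.7, -0.6, 0.3]
gripper_width: -0.002
```

```bash
python3 -c "
from h import *
plan(.097,-.0015,.10,1)"
```

```text
t11.88 coder xy mm [90.5 -0.2] z 140.2 F [-0.7 -0.6  0.3] yawerr 0.003 tilt [-1.    -0.013  0.001] gw -0.0
[4.02, 0.7, 0.13] [0.003, 0.001, 0.013]
```

Request:
{"op": "apply_moves", "data": {"travel": [[1, 0.5, 0.1], [1.3, 0, 0], [1.3, 0, 0], [0.5, 0, 0], [0, 0, 0], [0, 0, 0]], "turn": [[0, 0, 0.013], [0, 0, 0], [0, 0, 0], [0, 0, 0], [0, 0, 0], [0, 0, 0]], "grip": [1, 1, 1, 1, 1, 1]}}

```text
t: 12.38
eef_pos: [0.6449, -0.0143, 0.0892]
tool_rot: [-0.478, -0.516, -0.483, 0.521]
contact_force: [-0.2, -0.1, -0.6]
gripper_width: -0.002
```

```bash
python3 -c "
from h import *
plan(.097,-.0015,.089,1); im=rib().astype(np.uint8);u,v=w2px('side',[[*W,.06]])[0].astype(int)
save(cv2.resize(im[v-50:v+31,u-20:u+100],None,fx=5,fy=5,interpolation=cv2.INTER_CUBIC),'side5.png')"
```

```text
t12.38 coder xy mm [91.4 -2.3] z 89.2 F [-0.2 -0.1 -0.6] yawerr 0.001 tilt [-1.    -0.01   0.002] gw -0.0
[0.02, 0.56, -0.08] [0.001, 0.002, 0.01]
side brightness by lug angle 0,45..315 (ccw) [164, 43, 101, 152, 39, 36, 34, 33]
```

View pics/side5.png

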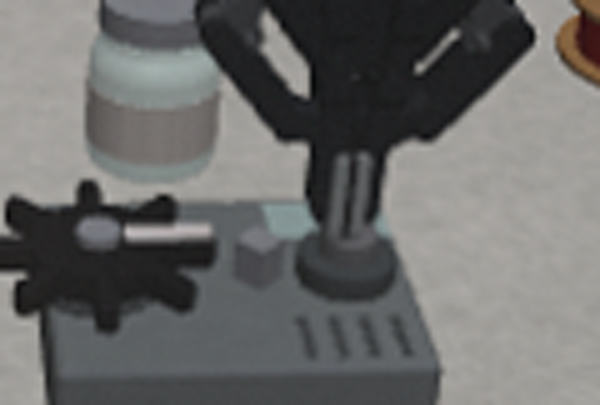

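The tip stands right over the key, (350,240) in the crop, and is about to touch. I'll press in small steps.

Request:
{"op": "apply_moves", "data": {"travel": [[0.25, 0, 0], [0.25, 0, 0], [0.2, 0, 0]], "turn": [[0, 0, 0], [0, 0, 0], [0, 0, 0]], "grip": [1, 1, 1]}}

```text
t: 12.68
eef_pos: [0.6456, -0.0143, 0.0844]
tool_rot: [-0.479, -0.516, -0.483, 0.521]
contact_force: [-1.6, -1.4, 3.8]
gripper_width: -0.001
```

```bash
python3 -c "
from h import *
where()"
```

```text
t12.68 coder xy mm [92.  -2.3] z 84.4 F [-1.6 -1.4  3.8] yawerr 0.001 tilt [-1.    -0.008  0.001] gw -0.0
```

Request:
{"op": "apply_moves", "data": {"travel": [[0.2, 0, 0], [0.2, 0, 0]], "turn": [[0, 0, 0], [0, 0, 0]], "grip": [1, 1]}}

```text
t: 12.85
eef_pos: [0.6457, -0.0143, 0.0827]
tool_rot: [-0.479, -0.517, -0.483, 0.52]
contact_force: [-9.6, 0.9, 26.9]
gripper_width: -0.0
```

Request:
{"op": "apply_moves", "data": {"travel": [[0.15, 0, 0], [0.1, 0, 0]], "turn": [[0, 0, 0], [0, 0, 0]], "grip": [1, 1]}}

```text
t: 13.02
eef_pos: [0.6455, -0.0144, 0.0832]
tool_rot: [-0.478, -0.517, -0.483, 0.52]
contact_force: [-2.4, 0.6, 5.0]
gripper_width: -0.002
```

The key bottomed: 27 N at TCP z 82.7 mm, about 6 mm below first touch. Now I release it and retreat upward.

Request:
{"op": "apply_moves", "data": {"travel": [[-0.5, 0, 0], [-1, 0, 0], [-2, 0, 0], [-3, 0, 0], [-3, 0, 0], [-2, 0, 0], [0, 0, 0], [0, 0, 0]], "turn": [[0, 0, 0], [0, 0, 0], [0, 0, 0], [0, 0, 0], [0, 0, 0], [0, 0, 0], [0, 0, 0], [0, 0, 0]], "grip": [1, 1, 1, 1, 1, 1, 1, 1]}}

```text
t: 13.68
eef_pos: [0.6472, -0.0142, 0.2065]
tool_rot: [-0.479, -0.518, -0.483, 0.519]
contact_force: [0.0, 0.9, -0.7]
gripper_width: 0.004
```

```bash
python3 -c "
from h import *
where(); im=rib().astype(np.uint8);u,v=w2px('side',[[*W,.06]])[0].astype(int)
save(cv2.resize(im[v-40:v+41,u-40:u+80],None,fx=5,fy=5,interpolation=cv2.INTER_CUBIC),'side6.png')
b=cv2.imread('pics/side4.png');a=cv2.imread('pics/side6.png')
d=cv2.absdiff(a,b).max(2);print('diff key area',d[150:260,390:505].mean(),'wheel',d[120:290,75:330].mean(),'case',d[310:400,150:540].mean())"
```

```text
t13.68 coder xy mm [93.6 -2.1] z 206.5 F [ 0.   0.9 -0.7] yawerr 0.001 tilt [-1.    -0.004 -0.003] gw 0.0
side brightness by lug angle 0,45..315 (ccw) [160, 45, 100, 149, 38, 36, 34, 34]
diff key area 1.8467193675889328 wheel 1.9987773933102653 case 1.6245014245014244
```

View pics/side6.png

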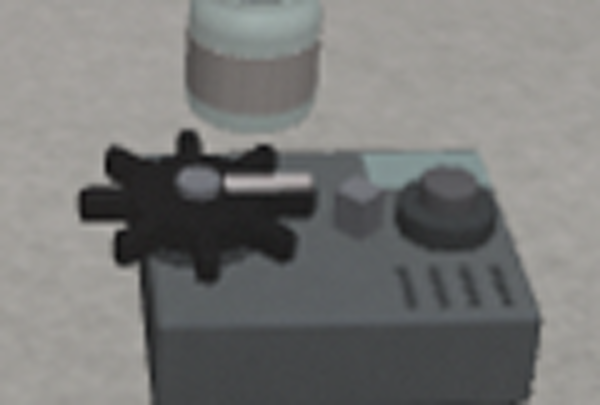

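The rib still points at the post and the key is back up at (452,183). The picture matches the one from before the press, and the arm is clear, so I'm handing in.

```bash
python3 -c "
from station import bot
print(bot.hand_in())"
```

```text
the job is handed in; nothing more can be done
None
```

I turned the wheel of the larger grey coder clockwise by four clicks with the shut fingertips, until the ribbed lug pointed at the index post. I then pressed the key to its stop, let it come back up, and handed in the job at about 14 s.

- **Final state:** the last side picture shows the rib pointing at the post, the key up, and the coder and jar unmoved compared with the picture before the press. The arm was lifted clear to TCP z 0.21 m. I did not measure the spool and bonbon again; the arm never came near them.
- **First flick:** it met the lug about 6 mm further out than planned, with about 6 N outward and 6 N upward. It still turned the wheel exactly one click. I made the other three flicks higher up, with about 1 N or less at each reading.
- **Key press:** the force reached 27 N at the stop, under the 35 N limit. That is the highest reading I have, but I only read it at the end of each move.
- **Camera disagreement:** the wrist camera's projection was off by 5–7 mm from the top camera's fit. The side and top cameras agreed within about 4 mm, so I relied on those two.

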